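# Feed a bisque puck down the chute into the escapement

## Robot

A 7-joint arm with a two-finger parallel gripper is mounted at the origin on the work surface. World frame = base frame: x ahead of the robot, y to its left, z up, the work surface at z = 0. Lengths are in mm, angles in rad, forces in N, time in s.
With the tool pointing down it reaches from about 400 to 875 mm from the base axis. Payload 4.4 kg.
Tool frame: the origin (TCP) lies at the very end of the fingers, on their centre line; the grasp point (between the pads) lies 19 mm behind it; z points along the fingers, x is the direction in which the jaws open and shut, and the axes are right-handed (so a half turn about z gives the same grasp; the last joint's range is limited). The gripper opens to 85 mm and grips with 20 to 120 N. Pads are 22 mm wide; open, the fingers measure 114 mm over their backs; the gripper's body (76 mm by 85 mm) begins 54 mm behind the grasp point. The pads swing forward as they close: fully open they stand 13 mm farther back than shut.
Start: joints at [1.066, 0.628, 0.038, 1.517, -0.027, 0.996, -0.02], TCP at [276.183, -588.422, 231.313] pointing down, gripper open.
Joint ranges: [-3.06, 3.06], [-0.37, 2.12], [-1.25, 1.32], [0.18, 2.47], [-1.1, 4.24], [0.23, 1.98], [-2.94, 2.94]. Speed limits (rad/s): [2.57, 2.57, 3.14, 3.14, 3.14, 3.14, 3.14].

## Interface

Orientations are given as [roll, pitch, yaw] about the fixed x, y, z axes, in that order (R = Rz(yaw) Ry(pitch) Rx(roll)).
In Python, from cell import ctrl, get_image, job, models gives the robot as it stands.
- The arm moves only by the tool move_arm, never from a script. Its argument "moves" is a list that holds one entry, the list of rows, each a list of 6 numbers: the shift along the tool's x, y, z in m, then the turn, a rotation vector about the tool's x, y, z in rad. A call has 1 to 20 rows; each row is the pose to reach, as a shift and turn from the pose commanded when the call began, along the tool's axes at that moment; what a row does not reach only later rows make up. A row lasts 1/8 s, in which the tool goes at most 62.5 mm and 10.7 degrees, less where a joint would pass 70% of its speed; a pose out of reach is approached as far as the arm can. A call with a gripper value outside its range is refused whole. "jaw" is the opening, from 0 (shut) to 1 (fully open), set as the call begins (left out, the last holds). The fingers move at their own pace and stop on an object; the grip force is fixed at half the most. Time passes only in rows, so rows that repeat a pose let the fingers close. It gives the time, the measured TCP pose, the force and the opening at its end, in the units of the state.
- ctrl.read_state(): the state, without advancing time (a new reading comes with each control period).
- get_image(name): name is "scene" or "top" or "wrist"; returns a dict with "color" (420x560x3 uint8, blue, green, red), "fov_y" (degrees; the focal length in pixels is half the picture's height over the tangent of half this angle, whatever the lens; pixels are square), "cx", "cy" (the principal point, pixels), "origin" and "orientation" of the camera in the world; the wrist camera has in their place "hand_eye" (4x4, takes a point from camera to tool coordinates, whose origin is the TCP and whose axes are the tool frame's). Camera axes: x right, y up, looking along -z (the intrinsics and any distortion apply to the point x, -y, -z); pixel columns grow to the right and rows downward; lengths in mm; the calibration is good to about 2 mm. A picture is of the moment at which its call begins: read the wrist's pose just before it. There is no depth.
- job.finish_job(): hands the job in, once; it reports no verdict.
Trained networks look in the newest picture that a camera, given by its name, has taken for a name from the list of things; names that differ only in an ending like _2 or _b are one class to them, and where a whole thing is asked for, a point or a joint stands for the part that bears it (a point fixed in the world has none). Each returns a list of dicts, best first, with "score" (0 to 1); they miss things now and then, are a little off and sometimes report something else, mostly with a low value. They report only what shows in the picture. A call takes as long as a camera call. They do not tell look-alikes from the thing itself.
- models.cut_out(camera, thing): "pixels" (420x560 bool, what is visible of it) and "uv" ([column, row] in pixels, amid what is visible of it).
- models.place_of(camera, thing): "uv" ([column, row] in pixels: a listed point, or the origin of a listed thing).
The state is a dict: "clock": time; "qpos": joint angles; "qd": joint speeds; "tau": joint torques, N m; "eef_pos": TCP position; "tool_rot": TCP orientation; "force": force on the tool from outside, world axes, zero at the start; "torque": the same for the moment, N m; "width": finger opening in mm.
Only numpy, scipy, OpenCV 4.12 (cv2) and the standard library are available. Lean on these libraries where they do the work, as an engineer would, in place of code of your own. Each camera call takes 0.05 s, during which the arm holds its last target.

## Task

Take the squat round fired-clay puck from the ware board, set it upright on the open loading deck at the top of the sloped chute, and gently push it down the channel, past the side pawl, against the sprung escapement stop until the pawl springs back behind it. Leave it held between pawl and stop. Never drive the stop hard home on its spring, and leave the other wares and tools where they are.

Things in the scene. Friction and masses are not known exactly. Their poses are not given: they have to be found in the camera images.
- puck: Squat solid cylinder of fired cream clay, 50 mm wide, 40 mm tall, about 160 g, standing on the ware board (top 14 mm above the table) in one of three places 90 mm apart in a row. Origin: centre of its underside; z along its axis. On the chute it sticks by friction and does not slide by itself; pushing takes about 1 to 3 N.
- chute: Fixed steel chute, falling 12 degrees away from the robot. Origin: on the table under its upper end; x level, pointing downhill along it; y across; z up. Its straight floor is 95 mm above the table at x = 0. s is the distance along the slope from the upper end. s = 0 to 90 mm is an open deck 110 mm wide; the channel follows, to s = 270 mm, 53 mm wide inside, slippery white rails 14 mm high.
- load_spot (a point): Point on the deck floor at s = 60 mm on the centre line, where the puck's underside may be set down. Beyond it, from s = 70 to 105 mm, flared white guides 14 mm high lead the puck into the channel.
- chute_low (a point): Point on the channel floor at s = 250 mm on the centre line. The escapement carriage (pawl, stop, cover) is clamped in the lower half at a place that differs each time and is not reported: look or feel. A clear cover, 90 mm wide, spans the channel 52 to 56 mm above the floor, starting 24 mm upslope of the stop's free face; a seated puck's back stays open to a pusher.
- stop (a joint): Travel (m, downhill) of the sprung stop, an upright steel plate across the channel, 44 mm wide, 5 to 35 mm above the floor; its free face lies between s = 189 and 239 mm. 0 = free; 3 N start it, then 1 N per mm. The pawl drops behind the puck at 2.5 to 4.5 mm (5.5 to 7.5 N on the stop; the pusher feels friction on top). Past 8.5 mm (11.5 N) the escapement trips and the job is spoiled. Seated, it rests at 2 to 5 mm.
- pawl (a joint): Travel (m) of the hold-back pawl, a light sprung steel bar with a freely turning 8 mm roller as its nose on the channel's -y side, 17 to 31 mm above the floor, 39 mm upslope of the stop's free face. 0 = out, 8 mm into the channel. The passing puck pushes it aside about 10 mm (adding about 1 to 3 N to the push); then it springs back to 0 and keeps the puck from coming back.
- bowl: Blue glazed bowl, 120 mm wide, 55 mm tall, bystander. Origin: centre of its underside.
- mug: Cream clay mug, 80 mm wide, 90 mm tall, bystander. Origin: centre of its underside.
- brush: Brush lying on the table, bystander. Origin: centre of its underside.
- glaze_jar: Amber jar, 64 mm wide, 85 mm tall, bystander. Origin: centre of its underside.
- rib: Flat wooden throwing rib, 100 x 45 x 6 mm, bystander. Origin: centre of its underside.
- kiln_post: Slender upright kiln tube, 34 mm wide, 62 mm tall, on the ware board, bystander. Origin: centre of its underside.
- prop_block: Square kiln block, 36 x 36 x 32 mm, on the ware board, bystander. Origin: centre of its underside.
Mind the look-alikes: they are no part of the job. What is shaped like the puck but pink or red is not meant.

How it is judged:
By the outcome, as a careful person would: the job done as asked, in the order asked, and still so for the second after the job is handed in, with the robot touching nothing.
It also fails if it takes over 62 s, if anything falls off the work surface, if the arm or the gripper's body presses on something with over 40 N, if the wrist force passes 120 N, or if a joint passes its speed limit or range.

## Working session

There is one attempt and no reset: what is moved stays moved. The work goes in short steps, Python scripts to look and compute and a tool call to move; the robot and the scene stay as the last step left them, time stands still between calls to the robot, and variables do not carry over. Pictures are saved under pics/ and viewed, and the job is handed in when it is done.

Besides the shell and the picture viewer there is one more tool, called by a JSON object that holds its "op" and its "data", one argument or row to a line. move_arm: Moves the arm, as the interface text tells. Its arguments: {"type":"object","properties":{"moves":{"type":"array","items":{"type":"array","items":{"type":"array","items":{"type":"number"}}}},"jaw":{"type":"number"}},"required":["moves"]}

```bash
mkdir -p pics; ls; cat > h.py <<'E'
import numpy as np, cv2
from scipy.spatial.transform import Rotation as R
from cell import ctrl, get_image, job, models
def cam(im,st=None):
    f=210/np.tan(np.radians(im['fov_y'])/2)
    K=np.array([[f,0,im['cx']],[0,f,im['cy']],[0,0,1]])
    return K
E
python3 - <<'E'
from h import *
s=ctrl.read_state(); print(s)
for n in ['scene','top','wrist']:
    im=get_image(n); cv2.imwrite(f'pics/{n}0.png',im['color'])
    print(n,{k:v for k,v in im.items() if k!='color'})
    for t in ['puck','chute','stop','pawl','load_spot','chute_low','kiln_post','prop_block']:
        try: print(t,[(np.round(d['uv']),round(d['score'],2)) for d in models.place_of(n,t)][:4])
        except Exception as e: print(t,e)
E
```

```text
pics
{'clock': 0.0, 'qpos': array([ 1.06617834,  0.62936749,  0.03845144,  1.51839034, -0.02697275,
        0.99629713, -0.0200055 ]), 'qd': array([-3.88912371e-04,  9.50879100e-05, -9.94839641e-04, -9.66124191e-04,
        7.84371154e-04,  1.10030773e-03,  6.96326847e-04]), 'tau': array([-7.70268307e-04, -5.63392103e+01,  1.22562166e+00, -1.93446583e+01,
        1.09174498e-02,  1.06605070e-02,  1.07577119e-05]), 'eef_pos': array([ 275.90690946, -587.83041888,  230.36829348]), 'tool_rot': array([ 3.14153692e+00,  1.94323772e-03, -1.13197724e+00]), 'force': array([-0.11726315,  0.40242662,  0.23492152]), 'torque': array([ 0.00224365, -0.0411726 , -0.02999717]), 'width': 85.44032598354642}
scene {'fov_y': 51.726682713780534, 'cx': 278.732702041075, 'cy': 204.95485642209334, 'origin': array([1395.09183249, -184.19490898,  709.27501306]), 'orientation': array([0.95973122, 0.01807512, 1.36100048])}
puck [(array([382., 245.]), 0.74), (array([369., 285.]), 0.73), (array([412., 280.]), 0.56)]
chute [(array([227., 223.]), 0.92)]
stop it knows: bowl, brush, chute, chute_low, glaze_jar, kiln_p
[... 1160 characters left out ...]
72609942075354, 'cx': 281.171661268927, 'cy': 214.4426061326555, 'hand_eye': array([[ 9.99999676e-01, -7.50043121e-04,  2.93249474e-04,
         8.09797300e-01],
       [-6.44648275e-04, -9.63769216e-01, -2.66736728e-01,
        -6.73031555e+01],
       [ 4.82688864e-04,  2.66736452e-01, -9.63769387e-01,
        -1.43101871e+02],
       [ 0.00000000e+00,  0.00000000e+00,  0.00000000e+00,
         1.00000000e+00]])}
puck []
chute []
stop it knows: bowl, brush, chute, chute_low, glaze_jar, kiln_post, load_spot, mug, prop_block, puck, rib
pawl it knows: bowl, brush, chute, chute_low, glaze_jar, kiln_post, load_spot, mug, prop_block, puck, rib
load_spot []
chute_low []
kiln_post []
prop_block []
```

View pics/scene0.png

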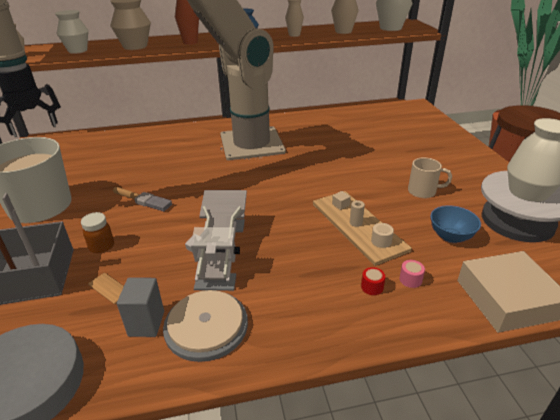

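View pics/top0.png

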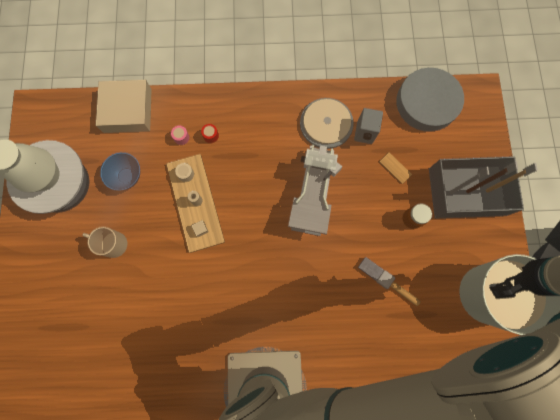

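```bash
python3 - <<'E'
import cv2,numpy as np
a=cv2.imread('pics/scene0.png');b=cv2.imread('pics/top0.png')
cv2.imwrite('pics/c1.png',cv2.resize(a[180:330,300:480],None,fx=4,fy=3.99,interpolation=cv2.INTER_CUBIC)[:600])
cv2.imwrite('pics/c2.png',cv2.resize(b[110:260,155:355],None,fx=4,fy=4,interpolation=cv2.INTER_CUBIC))
cv2.imwrite('pics/c3.png',cv2.resize(a[170:310,150:300],None,fx=4,fy=4,interpolation=cv2.INTER_CUBIC))
E
```

```text
(no output)
```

View pics/c1.png

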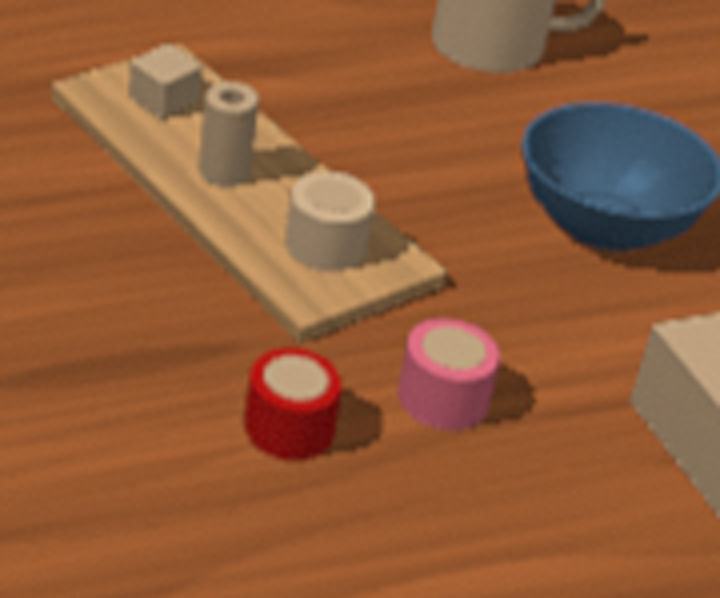

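View pics/c2.png

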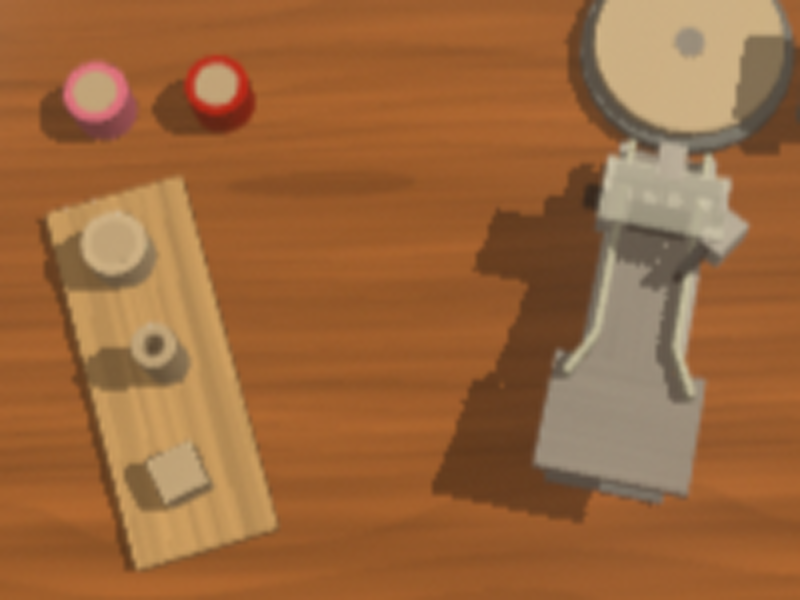

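View pics/c3.png

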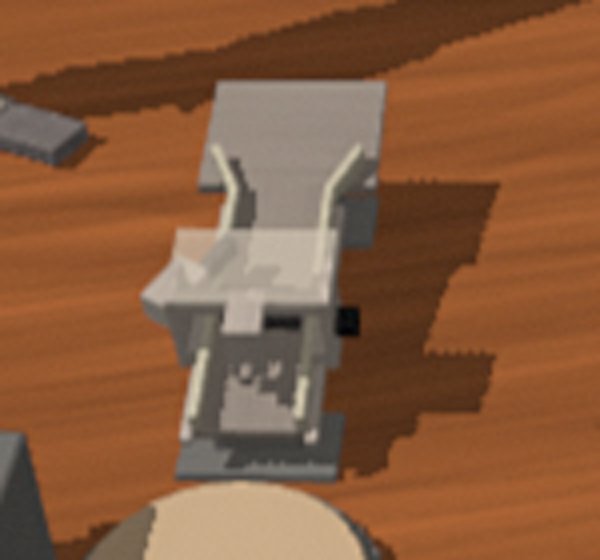

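The candidates are cream at scene (382,236) / top (184,171), red at (373,281) / (209,132), and pink at (412,274) / (179,133). Only the cream one stands on the ware board and isn't pink or red, and the crops confirm it. Next I measure positions.

```bash
cat >> h.py <<'E'
def pose(im,st=None):
    if 'hand_eye' in im:
        T=np.eye(4);T[:3,:3]=R.from_euler('xyz',st['tool_rot']).as_matrix();T[:3,3]=st['eef_pos']
        return T@im['hand_eye']
    T=np.eye(4);T[:3,:3]=R.from_euler('xyz',im['orientation']).as_matrix();T[:3,3]=im['origin'];return T
def proj(P,im,T):
    P=np.atleast_2d(P);c=(P-T[:3,3])@T[:3,:3]
    K=cam(im);return np.c_[K[0,2]+K[0,0]*c[:,0]/-c[:,2],K[1,2]-K[0,0]*c[:,1]/-c[:,2]]
def onz(uv,z,im,T):
    K=cam(im);d=T[:3,:3]@np.array([(uv[0]-K[0,2])/K[0,0],-(uv[1]-K[1,2])/K[0,0],-1])
    return T[:3,3]+d*(z-T[2,3])/d[2]
def chute_pt(p,s,y=0,h=0):
    # p=x,y,yaw
    a=np.radians(12);x=s*np.cos(a)+h*np.sin(a);z=95-s*np.sin(a)+h*np.cos(a)
    c,n=np.cos(p[2]),np.sin(p[2]);return np.array([p[0]+c*x-n*y,p[1]+n*x+c*y,z])
E
python3 - <<'E'
from h import *
from scipy.optimize import least_squares
I={n:get_image(n) for n in('scene','top')};T={n:pose(I[n]) for n in I}
for n in I:
  for d in models.cut_out(n,'puck')[:3]:
    m=d['pixels'];ys,xs=np.where(m);print(n,'puck',d['score'],d['uv'],xs.min(),xs.max(),ys.min(),ys.max())
  for d in models.place_of(n,'puck')[:3]: print('  base',onz(d['uv'],14,I[n],T[n]))
  for nm,z in (('kiln_post',14),('prop_block',14),('bowl',0),('mug',0),('brush',0),('glaze_jar',0),('rib',0)):
    for d in models.place_of(n,nm)[:1]: print('  ',nm,onz(d['uv'],z,I[n],T[n]).round(),round(d['score'],2))
obs=[]
for n in I:
  for k,s in(('load_spot',60),('chute_low',250)):
    u=models.place_of(n,k)[0]['uv'];obs.append((n,s,0,u))
    print(n,k,u,onz(u,95-s*np.sin(np.radians(12)),I[n],T[n]))
  u=models.place_of(n,'chute')[0]['uv'];print(n,'chute',u,onz(u,0,I[n],T[n]))
obs2=[('top',0,55,(535/4+155,465/4+110)),('top',0,-55,(688/4+155,495/4+110)),('scene',0,-55,(218/4+150,81/4+170)),('scene',0,55,(385/4+150,82/4+170))]
f=lambda p:np.concatenate([(proj(chute_pt(p,s,y),I[n],T[n])[0]-u) for n,s,y,u in O])
for O in(obs,obs2,obs+obs2):
  best=None
  r=least_squares(f,[600,-100,0]);print(r.x,np.degrees(r.x[2]),r.fun.round(1))
E
```

```text
scene puck 0.79 [383.2, 235.9] 371 392 222 247
scene puck 0.65 [371.1, 278.1] 360 384 267 294
scene puck 0.56 [412.4, 274.3] 400 424 260 286
  base [769.13520745 145.0285467   14.        ]
  base [780.28583618 235.18305656  14.        ]
  base [644.94167819 224.80946279  14.        ]
   kiln_post [571. 182.  14.] 0.56
   prop_block [454. 172.  14.] 0.52
   bowl [637. 417.   0.] 0.82
   mug [434. 432.   0.] 0.72
   brush [ 273. -367.    0.] 0.78
   glaze_jar [ 461. -466.    0.] 0.89
   rib [ 637. -431.    0.] 0.63
top puck 0.71 [210.1, 134.3] 201 218 124 143
top puck 0.63 [178.9, 134.5] 170 188 126 144
top puck 0.57 [184.0, 171.4] 175 193 163 181
  base [634.71332033 226.59320332  14.        ]
  base [753.46035996 242.81519293  14.        ]
  base [757.86689616 145.79568766  14.        ]
   kiln_post [457. 174.  14.] 0.47
   prop_block [455. 181.  14.] 0.61
   bowl [644. 406.   0.] 0.77
   mug [422. 439.   0.] 0.79
   glaze_jar [ 477. -458.    0.] 0.76
   rib [541. 189.   0.] 0.56
scene load_spot [222.9, 203.7] [ 478.89821146 -145.88586561   82.52529855]
scene chute_low [213.5, 270.1] [ 674.51728665 -190.89471219   43.0220773 ]
scene chute [228.2, 220.9] [ 443.79851175 -135.36654655    0.        ]
top load_spot [310.6, 210.1] [ 491.57917156 -146.94244481   82.52529855]
top chute_low [320.0, 155.1] [ 669.30486385 -188.41274756   43.0220773 ]
top chute [305.2, 234.8] [ 432.82321567 -134.14671975    0.        ]
[ 4.32483336e+02 -1.33141572e+02 -2.34165809e-01] -13.416712579688433 [ 0.1  2.4  0.3 -1.3 -0.   0.7  0.5 -0.3]
[ 4.33913714e+02 -1.34403155e+02 -2.37364126e-01] -13.599962641086423 [-0.5 -0.6 -0.  -0.3 -0.4 -0.6 -0.2 -0.9]
[ 4.33108181e+02 -1.33994221e+02 -2.30913784e-01] -13.2303852668658 [-0.1  2.6  0.3 -1.1  0.2  0.5  0.5 -0.6 -0.6 -0.2 -0.1 -0.1 -0.2 -0.7
 -0.1 -1.1]
```

```bash
cat >> h.py <<'E'
def rel(pos,Rm,st=None):
    st=st or ctrl.read_state()
    R0=R.from_euler('xyz',st['tool_rot']);
    sh=R0.inv().apply(np.array(pos)-st['eef_pos'])/1000
    rv=(R0.inv()*R.from_matrix(Rm)).as_rotvec()
    return np.r_[sh,rv].round(4)
def down(yawdeg): return R.from_euler('xyz',[180,0,yawdeg],degrees=True).as_matrix()
E
python3 -c "
from h import *
print(rel([640,226,190],down(105)))"
```

```text
[-0.5827 -0.6754  0.0413 -0.     -0.     -2.9646]
```

{"op": "move_arm", "data": {
  "moves": [
    [[-0.583,-0.675,0.041,0,0,-2.965],[-0.583,-0.675,0.041,0,0,-2.965],[-0.583,-0.675,0.041,0,0,-2.965],[-0.583,-0.675,0.041,0,0,-2.965],[-0.583,-0.675,0.041,0,0,-2.965],[-0.583,-0.675,0.041,0,0,-2.965],[-0.583,-0.675,0.041,0,0,-2.965],[-0.583,-0.675,0.041,0,0,-2.965],[-0.583,-0.675,0.041,0,0,-2.965],[-0.583,-0.675,0.041,0,0,-2.965],[-0.583,-0.675,0.041,0,0,-2.965],[-0.583,-0.675,0.041,0,0,-2.965],[-0.583,-0.675,0.041,0,0,-2.965],[-0.583,-0.675,0.041,0,0,-2.965],[-0.583,-0.675,0.041,0,0,-2.965],[-0.583,-0.675,0.041,0,0,-2.965],[-0.583,-0.675,0.041,0,0,-2.965],[-0.583,-0.675,0.041,0,0,-2.965],[-0.583,-0.675,0.041,0,0,-2.965],[-0.583,-0.675,0.041,0,0,-2.965]]
  ],
  "jaw": 1
}}

```text
clock: 4.85
eef_pos: [639.6, 225.8, 190.6]
tool_rot: [3.141, 0.0, 1.832]
force: [-0.1, 0.3, -0.1]
width: 85.3
```

```bash
python3 - <<'E'
from h import *
st=ctrl.read_state();im=get_image('wrist');cv2.imwrite('pics/w1.png',im['color']);T=pose(im,st)
print(st['clock'],st['eef_pos'],np.degrees(st['tool_rot']),st['qpos'].round(2),st['force'])
for d in models.place_of('wrist','puck'): print(d['score'],d['uv'],onz(d['uv'],14,im,T))
for d in models.cut_out('wrist','puck'):
    ys,xs=np.where(d['pixels']);print(d['uv'],xs.min(),xs.max(),ys.min(),ys.max())
print(proj([[640,226,54],[640,226,14]],im,T))
E
```

```text
4.85 [639.64931313 225.8488869  190.56734122] [1.79979142e+02 1.80402119e-02 1.04965216e+02] [ 0.01  0.81 -0.74  1.46  0.58  1.1   0.99] [-0.12340837  0.25318187 -0.08247947]
0.82 [282.1, 188.1] [635.11615384 224.83542953  14.        ]
0.71 [275.1, 299.7] [750.23842608 248.28407771  14.        ]
0.59 [181.2, 282.5] [756.07879539 150.95390288  14.        ]
[271.6, 313.1] 243 293 280 343
[187.9, 288.9] 166 205 261 323
[281.1, 194.1] 254 312 160 223
[[282.0697059  203.38884409]
 [281.94888625 193.31828109]]
```

View pics/w1.png

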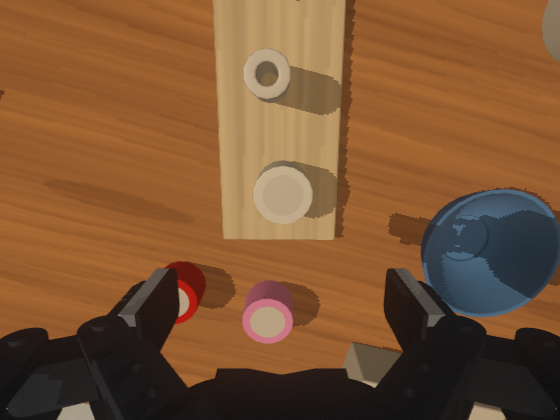

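```bash
python3 - <<'E'
from h import *
from scipy.optimize import least_squares
st=ctrl.read_state();im=get_image('wrist');T=pose(im,st)
c=cv2.resize(im['color'][140:250,220:350],None,fx=5,fy=5,interpolation=cv2.INTER_CUBIC);
m=[d for d in models.cut_out('wrist','puck') if d['uv'][1]<240][0]['pixels']
def hull(p):
    t=np.linspace(0,2*np.pi,72)
    P=np.vstack([np.c_[p[0]+25*np.cos(t),p[1]+25*np.sin(t),0*t+z] for z in(14,54)])
    return cv2.convexHull(proj(P,im,T).astype(np.float32))
def iou(p):
    q=np.zeros((420*4,560*4),np.uint8);cv2.fillConvexPoly(q,np.round((hull(p)+.5)*4-.5).astype(int),1)
    q=cv2.resize(q*255,(560,420),interpolation=cv2.INTER_AREA)/255.
    return -np.minimum(q,m).sum()/np.maximum(q,m).sum()
from scipy.optimize import minimize
r=minimize(iou,[637,225],method='Nelder-Mead',options=dict(initial_simplex=[[637,225],[642,225],[637,230]]));print(r.x,r.fun)
for p,col in((r.x,(0,255,0)),):
    cv2.polylines(c,[np.round((hull(p)-[220,140]+.5)*5).astype(int)],True,col,1)
cv2.imwrite('pics/w1c.png',c)
print(rel([r.x[0],r.x[1],24],down(105),st))
E
```

```text
[632.92839144 225.15141889] -0.960024626168881
[ 9.000e-04 -6.700e-03  1.665e-01  3.000e-04  1.000e-04  0.000e+00]
```

View pics/w1c.png

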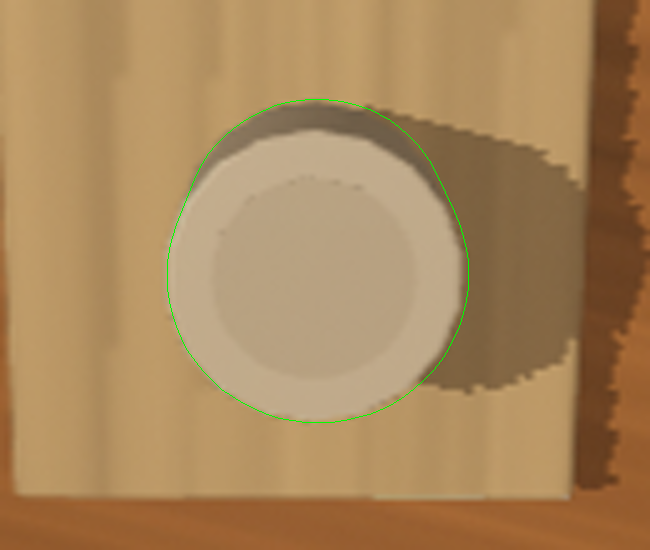

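{"op": "move_arm", "data": {
  "moves": [
    [[0.001,-0.0065,0.05,0,0,0],[0.001,-0.0065,0.1,0,0,0],[0.001,-0.0065,0.14,0,0,0],[0.001,-0.0065,0.16,0,0,0],[0.001,-0.0065,0.1705,0,0,0],[0.001,-0.0065,0.1705,0,0,0],[0.001,-0.0065,0.1705,0,0,0]]
  ]
}}

```text
clock: 5.98
eef_pos: [634.0, 226.0, 21.4]
tool_rot: [3.139, -0.001, 1.833]
force: [-0.3, 0.2, 0.1]
width: 85.2
```

{"op": "move_arm", "data": {
  "moves": [
    [[0,0,0,0,0,0],[0,0,0,0,0,0],[0,0,0,0,0,0],[0,0,0,0,0,0],[0,0,0,0,0,0],[0,0,0,0,0,0],[0,0,0,0,0,0],[0,0,0,0,0,0]]
  ],
  "jaw": 0
}}

```text
clock: 6.98
eef_pos: [633.7, 225.6, 20.8]
tool_rot: [3.14, 0.0, 1.833]
force: [-0.6, -1.2, 6.1]
width: 48.5
```

{"op": "move_arm", "data": {
  "moves": [
    [[0,0,-0.01,0,0,0],[0,0,-0.04,0,0,0],[0,0,-0.09,0,0,0],[0,0,-0.14,0,0,0],[0,0,-0.18,0,0,0],[0,0,-0.18,0,0,0],[0,0,-0.18,0,0,0]]
  ]
}}

```text
clock: 7.85
eef_pos: [632.4, 224.7, 199.0]
tool_rot: [-3.14, 0.001, 1.833]
force: [0.4, -0.4, -2.4]
width: 49.0
```

```bash
python3 - <<'E'
from h import *
st=ctrl.read_state();im=get_image('wrist');cv2.imwrite('pics/w2.png',im['color']);T=pose(im,st)
print(st['eef_pos'],st['width'],st['force'])
p=[433,-134,np.radians(-13.4)]
a=np.radians(12)
d=np.array([np.cos(p[2]),np.sin(p[2]),0]);n=np.array([np.sin(a)*d[0],np.sin(a)*d[1],np.cos(a)])
z=-n;y=-(d*np.cos(a)-np.array([0,0,np.sin(a)]))  # tool y uphill -> camera (at -y) downhill
x=np.cross(y,z);Rm=np.c_[x,y,z];print(R.from_matrix(Rm).as_euler('xyz',degrees=True))
for lab,s,h in(('hover',55,70),):
    print(lab,rel(chute_pt(p,s,0,h),Rm,st))
Rd=down(-103.4)
print(rel(chute_pt(p,55,0,0)+[0,0,110],Rd,st))
E
```

```text
[632.42061216 224.70370029 199.02848298] 48.985515187582564 [ 0.37111556 -0.42192525 -2.42136181]
[ 168.     0.  -103.4]
hover [-0.3272 -0.2254  0.0476 -0.0717  0.275  -2.6331]
[-3.2030e-01 -2.3830e-01  6.1000e-03 -1.6000e-03 -1.8000e-03 -2.6455e+00]
```

View pics/w2.png

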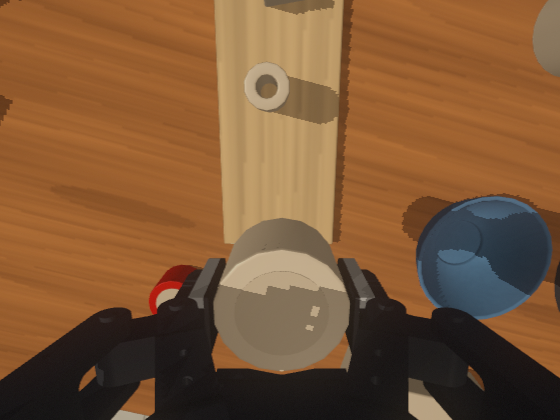

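{"op": "move_arm", "data": {
  "moves": [
    [[-0.06,-0.045,0,0,0,0.18],[-0.11,-0.08,0,0,0,0.36],[-0.155,-0.115,0,0,0,0.54],[-0.2,-0.15,0,0,0,0.72],[-0.24,-0.18,0,0,0,0.9],[-0.28,-0.21,0,0,0,1.08],[-0.32,-0.238,0,0,0,1.26],[-0.32,-0.238,0,0,0,1.44],[-0.32,-0.238,0,0,0,1.62],[-0.32,-0.238,0,0,0,1.8],[-0.32,-0.238,0,0,0,1.83],[-0.32,-0.238,0,0,0,1.83],[-0.32,-0.238,0,0,0,1.83]]
  ]
}}

```text
clock: 9.52
eef_pos: [485.9, -145.3, 199.5]
tool_rot: [-3.141, 0.001, 0.005]
force: [-0.1, -0.3, -0.4]
width: 48.8
```

```bash
cat >> h.py <<'E'
a12=np.radians(12)
def Rch(yaw):
    d=np.array([np.cos(yaw),np.sin(yaw),0]);n=np.array([np.sin(a12)*d[0],np.sin(a12)*d[1],np.cos(a12)])
    z=-n;y=-(d*np.cos(a12)-np.array([0,0,np.sin(a12)]));return np.c_[np.cross(y,z),y,z]
E
python3 - <<'E'
from h import *
st=ctrl.read_state()
print(st['eef_pos'],np.degrees(st['tool_rot']),st['qpos'].round(2),st['width'])
p=[433,-134,np.radians(-13.4)]
print(rel(chute_pt(p,50,0,90),Rch(p[2]),st))
E
```

```text
[ 485.91360328 -145.25439428  199.49290113] [-1.79977535e+02  3.39781213e-02  2.71618792e-01] [ 0.45  0.48 -0.31  1.94  0.21  0.75  0.02] 48.75205902199924
[ 0.0129  0.0045  0.0268 -0.1486 -0.1886  1.8021]
```

{"op": "move_arm", "data": {
  "moves": [
    [[0.002,0.001,0,-0.026,-0.033,0.31],[0.004,0.002,0,-0.05,-0.064,0.61],[0.008,0.003,0,-0.075,-0.095,0.91],[0.013,0.0045,0.01,-0.1,-0.127,1.21],[0.013,0.0045,0.02,-0.125,-0.158,1.51],[0.013,0.0045,0.027,-0.1486,-0.1886,1.802],[0.013,0.0045,0.027,-0.1486,-0.1886,1.802],[0.013,0.0045,0.027,-0.1486,-0.1886,1.802],[0.013,0.0045,0.027,-0.1486,-0.1886,1.802],[0.013,0.0045,0.027,-0.1486,-0.1886,1.802],[0.013,0.0045,0.027,-0.1486,-0.1886,1.802],[0.013,0.0045,0.027,-0.1486,-0.1886,1.802],[0.013,0.0045,0.027,-0.1486,-0.1886,1.802]]
  ]
}}

```text
clock: 11.15
eef_pos: [499.1, -149.6, 172.9]
tool_rot: [2.933, 0.0, -1.805]
force: [-0.6, -0.1, -0.8]
width: 48.8
```

```bash
python3 - <<'E'
from h import *
st=ctrl.read_state();im=get_image('wrist');cv2.imwrite('pics/w3.png',im['color']);T=pose(im,st)
print(st['clock'],st['eef_pos'],np.degrees(st['tool_rot']),st['qpos'].round(2),st['width'],st['force'])
p=[433,-134,np.radians(-13.4)]
print(rel(chute_pt(p,50,0,90),Rch(p[2]),st))
c=im['color'].copy()
for s in (0,50,90,110,150,200,250,270):
  for y in(-26.5,26.5) if s>90 else (-55,55):
    u=proj(chute_pt(p,s,y),im,T)[0];cv2.circle(c,tuple(np.round(u).astype(int)),2,(0,255,0),-1)
cv2.imwrite('pics/w3o.png',c)
for k in('load_spot','chute_low'):
  for d in models.place_of('wrist',k)[:2]: print(k,d['uv'],d['score'])
  print(proj(chute_pt(p,60 if k[0]=='l' else 250),im,T))
E
```

```text
11.15 [ 499.05615652 -149.63710352  172.85884025] [ 1.68046275e+02  1.78958498e-02 -1.03405004e+02] [ 0.1   0.63  0.21  1.75 -0.14  0.98 -1.43] 48.84476429528795 [-0.58490749 -0.14494956 -0.82732282]
[ 0.0001  0.0002  0.0003 -0.0008  0.0003 -0.    ]
load_spot [280.3, 203.3] 0.58
[[280.24202835 205.2620726 ]]
[[ 280.27988041 -129.95975088]]
```

View pics/w3.png

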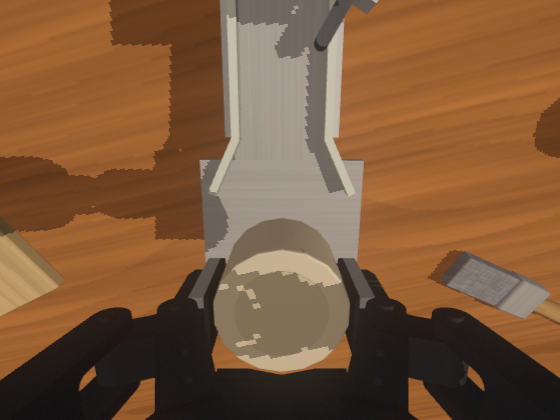

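View pics/w3o.png

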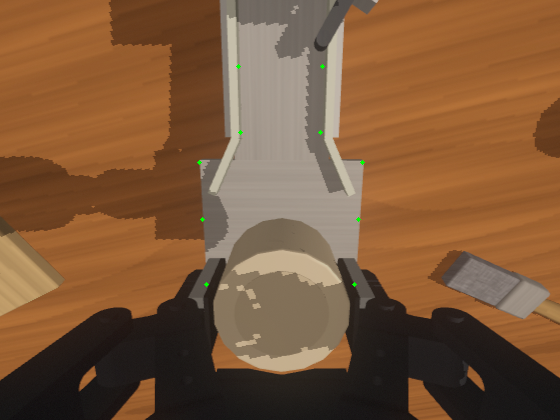

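{"op": "move_arm", "data": {
  "moves": [
    [[0,-0.003,0.03,0,0,0],[0,-0.006,0.055,0,0,0],[0,-0.006,0.07,0,0,0],[0,-0.006,0.077,0,0,0],[0,-0.006,0.08,0,0,0],[0,-0.006,0.08,0,0,0],[0,-0.006,0.08,0,0,0],[0,-0.006,0.08,0,0,0]]
  ]
}}

```text
clock: 12.3
eef_pos: [489.0, -147.4, 93.7]
tool_rot: [2.934, -0.0, -1.806]
force: [0.5, 0.1, -1.3]
width: 48.7
```

```bash
cat >> h.py <<'E'
P0=[433,-134,np.radians(-13.4)]
def ch(v=None,p=P0):
    "state in chute coords: s,y,h of TCP and force along slope down, across, normal"
    st=ctrl.read_state();M=Rch(p[2]);A=np.c_[-M[:,1],M[:,0],-M[:,2]]
    o=chute_pt(p,0);q=A.T@(st['eef_pos']-o);return st['clock'],q.round(1),(A.T@st['force']).round(1),round(st['width'],1)
E
python3 - <<'E'
from h import *
for i in range(4): print(ch()); 
im=get_image('wrist');cv2.imwrite('pics/w4.png',im['color'])
im=get_image('scene');cv2.imwrite('pics/s4.png',cv2.resize(im['color'][160:310,150:300],None,fx=4,fy=4,interpolation=cv2.INTER_CUBIC))
E
```

```text
(12.3, array([56.6,  0.1, 10.7]), array([ 0.7, -0.2, -1.1]), 48.7)
(12.3, array([56.6,  0.1, 10.7]), array([ 0.7, -0.2, -1.1]), 48.7)
(12.3, array([56.6,  0.1, 10.7]), array([ 0.7, -0.2, -1.1]), 48.7)
(12.3, array([56.6,  0.1, 10.7]), array([ 0.7, -0.2, -1.1]), 48.7)
```

View pics/w4.png

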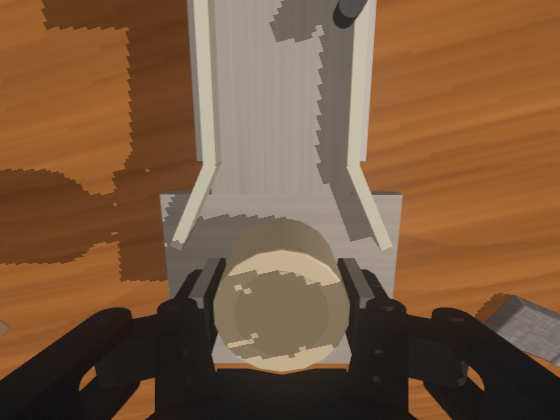

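View pics/s4.png

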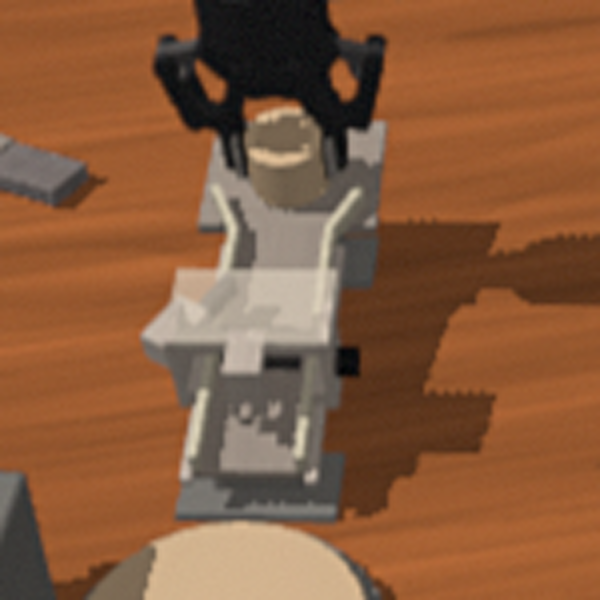

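{"op": "move_arm", "data": {
  "moves": [
    [[0,0,0.001,0,0,0],[0,0,0.002,0,0,0],[0,0,0.003,0,0,0],[0,0,0.003,0,0,0],[0,0,0.003,0,0,0]]
  ]
}}

```text
clock: 13.02
eef_pos: [488.1, -147.2, 90.3]
tool_rot: [2.933, -0.0, -1.806]
force: [0.2, 1.6, -2.0]
width: 48.7
```

```bash
python3 -c "
from h import *
print(ch())"
```

```text
(13.025, array([56.4,  0.1,  7.2]), array([ 0.2, -1.6, -2. ]), 48.7)
```

{"op": "move_arm", "data": {
  "moves": [
    [[0,0,0.001,0,0,0],[0,0,0.001,0,0,0],[0,0,0.001,0,0,0]]
  ]
}}

```text
clock: 13.4
eef_pos: [488.1, -147.2, 90.2]
tool_rot: [2.933, -0.0, -1.806]
force: [-0.4, 0.6, 6.0]
width: 48.8
```

```bash
python3 -c "
from h import *
print(ch())"
```

```text
(13.4, array([56.4,  0.1,  7.1]), array([-1.7, -0.5,  5.8]), 48.8)
```

{"op": "move_arm", "data": {
  "moves": [
    [[0,0,0.001,0,0,0],[0,0,0.001,0,0,0],[0,0,0.001,0,0,0]]
  ]
}}

```text
clock: 13.78
eef_pos: [488.2, -147.2, 90.2]
tool_rot: [2.934, 0.0, -1.807]
force: [-0.2, 0.9, 13.8]
width: 48.5
```

```bash
python3 -c "
from h import *
print(ch())"
```

```text
(13.775, array([56.5,  0.1,  7.1]), array([-3.2, -0.8, 13.4]), 48.5)
```

{"op": "move_arm", "data": {
  "moves": [
    [[0,0,-0.0015,0,0,0],[0,0,-0.0015,0,0,0]]
  ]
}}

```text
clock: 14.02
eef_pos: [488.3, -147.3, 90.2]
tool_rot: [2.933, -0.0, -1.806]
force: [0.3, -0.2, 3.8]
width: 48.6
```

{"op": "move_arm", "data": {
  "moves": [
    [[0,0,0,0,0,0],[0,0,0,0,0,0],[0,0,0,0,0,0],[0,0,0,0,0,0],[0,0,0,0,0,0]]
  ],
  "jaw": 0.78
}}

```text
clock: 14.65
eef_pos: [488.0, -147.2, 89.9]
tool_rot: [2.933, -0.0, -1.806]
force: [0.1, 0.0, 0.4]
width: 66.7
```

```bash
python3 -c "
from h import *
print(ch());im=get_image('wrist');cv2.imwrite('pics/w5.png',im['color'])"
```

```text
(14.65, array([56.4,  0.1,  6.7]), array([-0. , -0. ,  0.4]), 66.7)
```

View pics/w5.png

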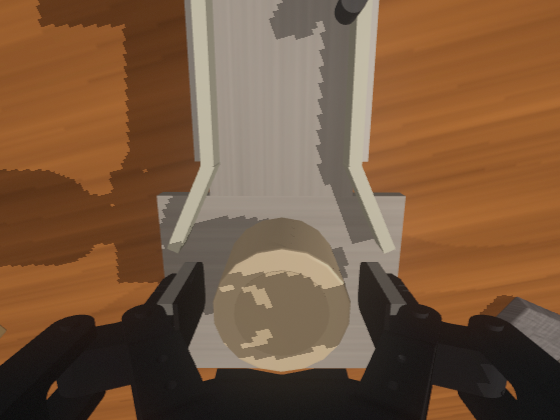

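{"op": "move_arm", "data": {
  "moves": [
    [[0,0,-0.01,0,0,0],[0,0,-0.035,0,0,0],[0,0,-0.06,0,0,0],[0,0.02,-0.065,0,0,0],[0,0.05,-0.065,0,0,0],[0,0.05,-0.065,0,0,0],[0,0.05,-0.065,0,0,0]]
  ]
}}

```text
clock: 15.58
eef_pos: [454.6, -139.1, 164.3]
tool_rot: [2.935, -0.0, -1.806]
force: [0.5, 0.0, 0.5]
width: 66.5
```

{"op": "move_arm", "data": {
  "moves": [
    [[0,0,0,0,0,0],[0,0,0,0,0,0],[0,0,0,0,0,0],[0,0,0,0,0,0],[0,0,0,0,0,0],[0,0,0,0,0,0],[0,0,0,0,0,0]]
  ],
  "jaw": 0
}}

```text
clock: 16.45
eef_pos: [453.5, -138.9, 163.8]
tool_rot: [2.933, -0.0, -1.806]
force: [0.2, 0.1, 0.6]
width: 0.1
```

```bash
python3 - <<'E'
from h import *
print(ch());st=ctrl.read_state();im=get_image('wrist');cv2.imwrite('pics/w6.png',im['color']);T=pose(im,st)
m=models.cut_out('wrist','puck')
for d in m: ys,xs=np.where(d['pixels']);print(d['uv'],d['score'],xs.min(),xs.max(),ys.min(),ys.max())
for d in models.place_of('wrist','puck'): print(d['uv'],d['score'])
for s in(53,56,59): print(s,proj([chute_pt(P0,s,0,0),chute_pt(P0,s,0,40),chute_pt(P0,s+25,0,40),chute_pt(P0,s-25,0,40),chute_pt(P0,s,25,40),chute_pt(P0,s,-25,40)],im,T).round(0).tolist())
# pawl roller
for im2n in('scene','top'):
    im2=get_image(im2n);cv2.imwrite(f'pics/{im2n}6.png',im2['color'])
E
```

```text
(16.45, array([ 6.3, -0. , 71.7]), array([ 0.1, -0.1,  0.6]), 0.1)
[283.7, 153.6] 0.67 233 330 102 202
[282.3, 148.9] 0.8
53 [[280.0, 154.0], [279.0, 162.0], [279.0, 111.0], [280.0, 210.0], [230.0, 162.0], [329.0, 162.0]]
56 [[280.0, 150.0], [279.0, 156.0], [279.0, 104.0], [280.0, 205.0], [230.0, 156.0], [329.0, 156.0]]
59 [[280.0, 145.0], [279.0, 150.0], [279.0, 98.0], [280.0, 199.0], [230.0, 150.0], [329.0, 150.0]]
```

View pics/w6.png

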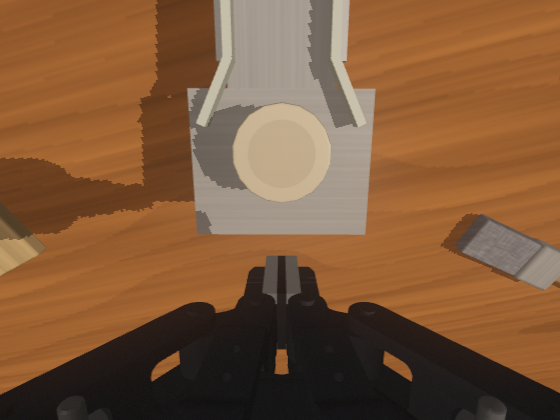

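{"op": "move_arm", "data": {
  "moves": [
    [[0,0,0.03,0,0,0],[0,0,0.05,0,0,0],[0,0,0.06,0,0,0],[0,0,0.0635,0,0,0],[0,0,0.0635,0,0,0],[0,0,0.0635,0,0,0]]
  ]
}}

```text
clock: 17.45
eef_pos: [441.4, -136.0, 102.2]
tool_rot: [2.934, -0.0, -1.806]
force: [0.9, -0.3, 0.5]
width: -0.0
```

```bash
python3 - <<'E'
from h import *
print(ch());im=get_image('wrist');cv2.imwrite('pics/w7.png',im['color'])
im=get_image('scene');cv2.imwrite('pics/s7.png',cv2.resize(im['color'][160:310,150:300],None,fx=4,fy=4,interpolation=cv2.INTER_CUBIC))
E
```

```text
(17.45, array([ 6.9, -0. ,  8.9]), array([0.9, 0.1, 0.6]), -0.0)
```

View pics/w7.png

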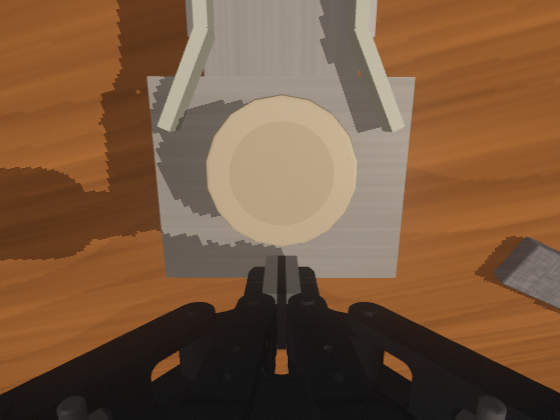

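View pics/s7.png

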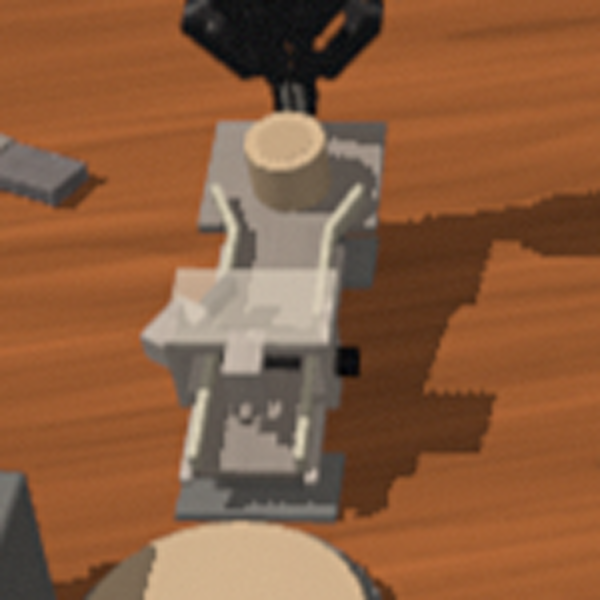

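{"op": "move_arm", "data": {
  "moves": [
    [[0,-0.004,0,0,0,0],[0,-0.008,0,0,0,0],[0,-0.012,0,0,0,0],[0,-0.015,0,0,0,0],[0,-0.018,0,0,0,0],[0,-0.021,0,0,0,0],[0,-0.024,0,0,0,0],[0,-0.027,0,0,0,0],[0,-0.03,0,0,0,0],[0,-0.033,0,0,0,0],[0,-0.036,0,0,0,0],[0,-0.039,0,0,0,0],[0,-0.042,0,0,0,0],[0,-0.045,0,0,0,0],[0,-0.048,0,0,0,0],[0,-0.051,0,0,0,0],[0,-0.054,0,0,0,0],[0,-0.057,0,0,0,0],[0,-0.06,0,0,0,0],[0,-0.06,0,0,0,0]]
  ]
}}

```text
clock: 20.05
eef_pos: [498.2, -149.6, 89.2]
tool_rot: [2.933, -0.0, -1.806]
force: [0.4, -0.5, 0.5]
width: 0.2
```

```bash
python3 - <<'E'
from h import *
print(ch());im=get_image('wrist');cv2.imwrite('pics/w8.png',im['color'])
E
```

```text
(20.05, array([66.8,  0.1,  8.3]), array([0.4, 0.4, 0.6]), 0.2)
```

View pics/w8.png

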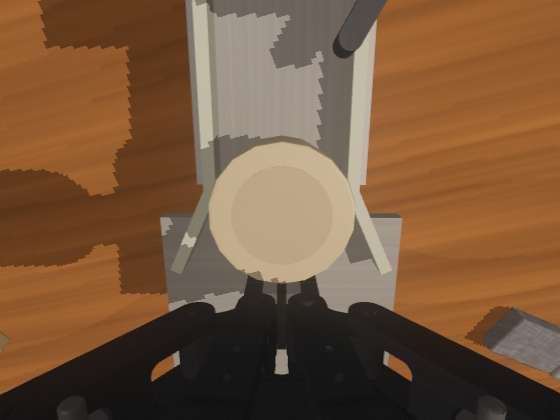

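```bash
cat >> h.py <<'E'
def onch(uv,h,im,T,p=P0):
    K=cam(im);M=Rch(p[2]);A=np.c_[-M[:,1],M[:,0],-M[:,2]];o=chute_pt(p,0)
    d=A.T@(T[:3,:3]@np.array([(uv[0]-K[0,2])/K[0,0],-(uv[1]-K[1,2])/K[0,0],-1]));c=A.T@(T[:3,3]-o)
    return (c+d*(h-c[2])/d[2])[:2]
E
python3 - <<'E'
from h import *
st=ctrl.read_state();im=get_image('wrist');T=pose(im,st)
print('puck top',onch((282,209),40,im,T),onch((282,282),40,im,T),onch((282,137),40,im,T))
print('pawl top',onch((347,42),31,im,T),'A y sign check')
sc=get_image('scene');Ts=pose(sc)
a=cv2.imread('pics/s7.png')
# scene: cover upslope edge crop row 270, plate? 
for nm,uv,h in(('cover up L',(176/4+150,270/4+160),56),('cover up R',(338/4+150,270/4+160),56),('cover low L',(160/4+150,345/4+160),56),('low mid',(245/4+150,345/4+160),52),('plate bottom',(240/4+150,372/4+160),5)): print(nm,onch(uv,h,sc,Ts))
cv2.imwrite('pics/w8c.png',cv2.resize(im['color'][0:110,180:400],None,fx=3.6,fy=3.6,interpolation=cv2.INTER_CUBIC))
cv2.imwrite('pics/s8c.png',cv2.resize(sc['color'][215:295,175:275],None,fx=7.5,fy=7.5,interpolation=cv2.INTER_CUBIC))
E
```

```text
puck top [105.37423149   1.27815255] [78.63596995  1.27169809] [128.86356236   1.28382273]
pawl top [157.96343908  22.00293324] A y sign check
cover up L [176.84731856  45.45589812]
cover up R [176.77828207 -45.84160766]
cover low L [229.72454626  46.01873655]
low mid [226.5447313    0.76228146]
plate bottom [209.77190887  12.20207236]
```

View pics/s8c.png

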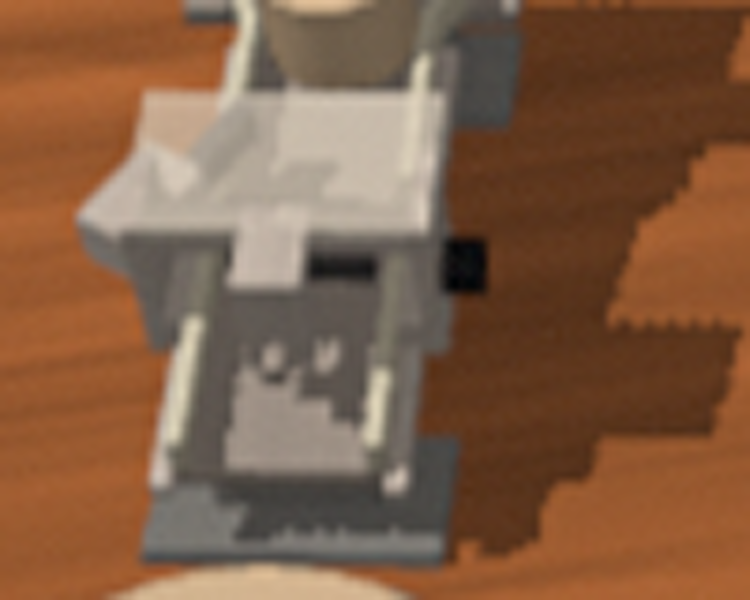

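{"op": "move_arm", "data": {
  "moves": [
    [[0,-0.003,0,0,0,0],[0,-0.006,0,0,0,0],[0,-0.009,0,0,0,0],[0,-0.012,0,0,0,0],[0,-0.015,0,0,0,0],[0,-0.018,0,0,0,0],[0,-0.021,0,0,0,0],[0,-0.024,0,0,0,0],[0,-0.027,0,0,0,0],[0,-0.03,0,0,0,0],[0,-0.033,0,0,0,0],[0,-0.036,0,0,0,0],[0,-0.039,0,0,0,0],[0,-0.042,0,0,0,0],[0,-0.042,0,0,0,0]]
  ]
}}

```text
clock: 22.08
eef_pos: [538.2, -159.2, 80.4]
tool_rot: [2.934, -0.0, -1.806]
force: [0.4, -0.0, -0.2]
width: -0.2
```

```bash
python3 - <<'E'
from h import *
print(ch());im=get_image('wrist');cv2.imwrite('pics/w9.png',im['color'])
print(ch())
E
```

```text
(22.075, array([1.089e+02, 1.000e-01, 8.200e+00]), array([ 0.5, -0.1, -0.1]), -0.2)
(22.125, array([1.089e+02, 1.000e-01, 8.300e+00]), array([0.4, 0.7, 1. ]), -0.1)
```

View pics/w9.png

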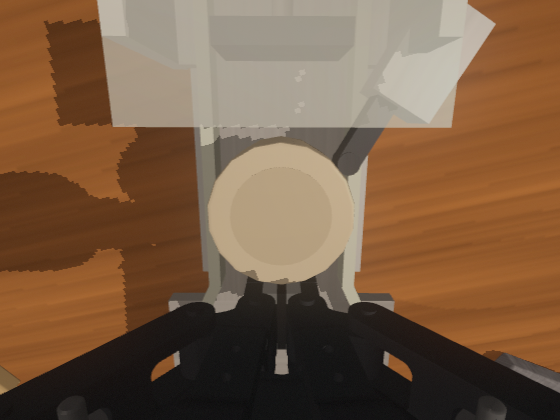

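```bash
python3 - <<'E'
from h import *
st=ctrl.read_state();im=get_image('wrist');T=pose(im,st);print(ch())
for uv,h in(((282,45),35),((282,60),5),((211,45),35),((355,45),35)): print('stop',onch(uv,h,im,T))
print('cover',onch((282,127),56,im,T),onch((113,127),56,im,T),onch((452,127),56,im,T),onch((282,127),52,im,T))
print('pawl',onch((345,163),31,im,T))
print('puck',onch((281,213),40,im,T),onch((281,142),40,im,T))
cv2.imwrite('pics/w9c.png',cv2.resize(im['color'][0:180,180:400],None,fx=3.3,fy=3.3,interpolation=cv2.INTER_CUBIC))
E
```

```text
(22.175, array([108.8,   0.2,   8.3]), array([-0.5, -0.3, -0.3]), 0.1)
stop [198.56736996   1.33288989]
stop [198.89186595   1.37327243]
stop [198.5895108  -20.57958611]
stop [198.54461387  23.85427314]
cover [174.46858023   1.30013936] [174.505156   -44.08646333] [174.43182208  46.91306182] [174.38606022   1.30550008]
pawl [161.78839975  23.25602422]
puck [146.21236533   0.98141049] [169.5291001    1.00375144]
```

View pics/w9c.png

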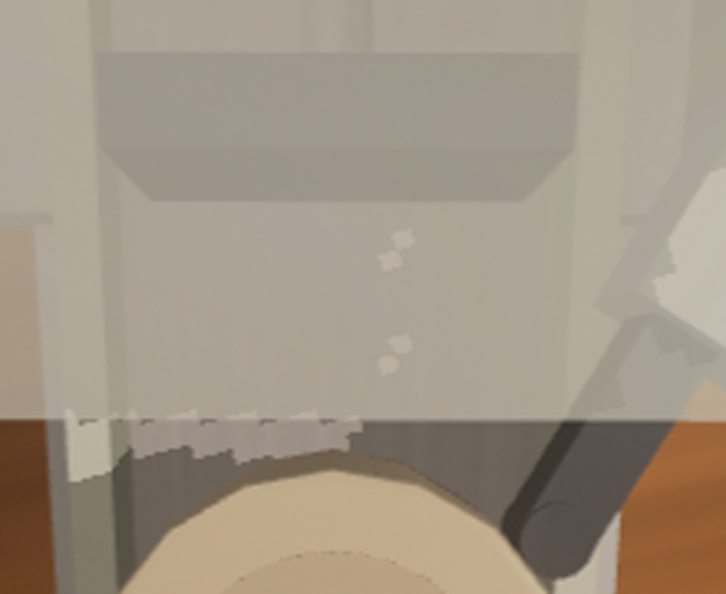

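{"op": "move_arm", "data": {
  "moves": [
    [[0,-0.002,0,0,0,0],[0,-0.004,0,0,0,0],[0,-0.006,0,0,0,0],[0,-0.008,0,0,0,0],[0,-0.01,0,0,0,0],[0,-0.012,0,0,0,0],[0,-0.014,0,0,0,0],[0,-0.016,0,0,0,0],[0,-0.018,0,0,0,0],[0,-0.02,0,0,0,0],[0,-0.022,0,0,0,0],[0,-0.022,0,0,0,0]]
  ]
}}

```text
clock: 23.68
eef_pos: [558.9, -164.5, 75.9]
tool_rot: [2.933, -0.001, -1.807]
force: [-1.5, 0.9, -0.5]
width: -0.0
```

```bash
cat > look.py <<'E'
import sys
from h import *
n=sys.argv[1]
st=ctrl.read_state();print(ch());im=get_image('wrist');print(ch())
cv2.imwrite(f'pics/{n}.png',cv2.resize(im['color'][60:300,160:420],None,fx=2.5,fy=2.5,interpolation=cv2.INTER_CUBIC))
T=pose(im,st);print('row for face s at h=5/35',[(s,proj([chute_pt(P0,s,0,5),chute_pt(P0,s,0,35)],im,T)[:,1].round(1).tolist()) for s in(199,202,205)])
E
python3 look.py w10
```

```text
(23.675, array([130.7,   0.4,   8.3]), array([-1.5, -0.5, -0.8]), -0.0)
(23.725, array([130.7,   0.3,   8.2]), array([-1.4,  1.5, -0.3]), -0.2)
row for face s at h=5/35 [(199, [117.5, 117.1]), (202, [109.9, 107.4]), (205, [102.1, 97.6])]
```

View pics/w10.png

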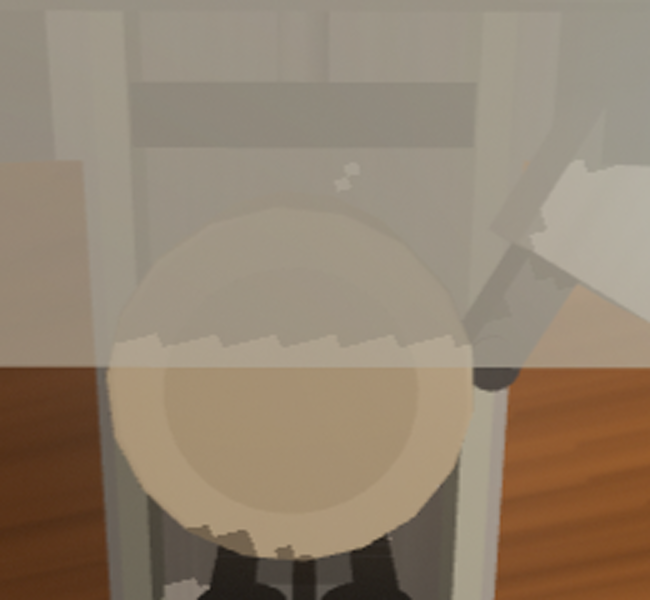

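{"op": "move_arm", "data": {
  "moves": [
    [[0,-0.001,0,0,0,0],[0,-0.002,0,0,0,0],[0,-0.003,0,0,0,0],[0,-0.004,0,0,0,0],[0,-0.005,0,0,0,0],[0,-0.006,0,0,0,0],[0,-0.006,0,0,0,0]]
  ]
}}

```text
clock: 24.6
eef_pos: [565.1, -165.0, 74.7]
tool_rot: [2.934, 0.001, -1.806]
force: [-1.1, -0.2, 0.3]
width: -0.2
```

```bash
python3 look.py w11
```

```text
(24.6, array([136.9,  -0.4,   8.3]), array([-1. ,  0.5,  0.1]), -0.2)
(24.65, array([136.9,  -0.4,   8.4]), array([-0. , -0.1, -0.1]), -0.3)
row for face s at h=5/35 [(199, [133.2, 136.7]), (202, [125.7, 127.3]), (205, [118.2, 117.8])]
```

View pics/w11.png

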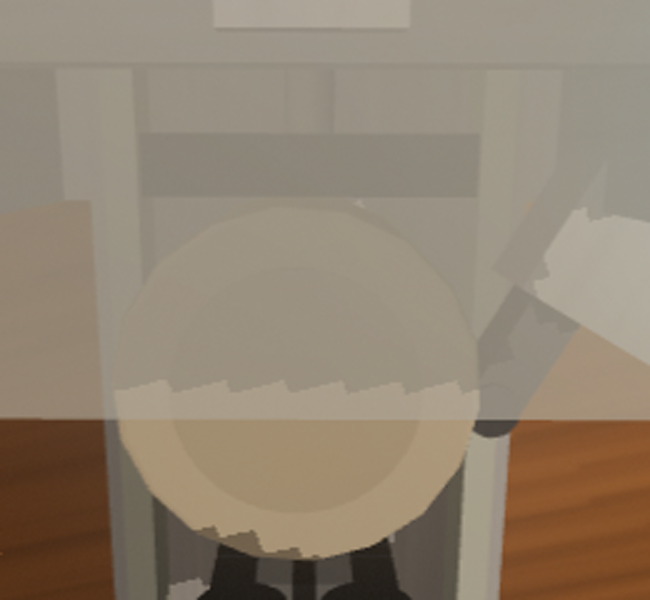

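{"op": "move_arm", "data": {
  "moves": [
    [[0,-0.0005,0,0,0,0],[0,-0.001,0,0,0,0],[0,-0.0015,0,0,0,0],[0,-0.002,0,0,0,0],[0,-0.002,0,0,0,0]]
  ]
}}

```text
clock: 25.28
eef_pos: [565.6, -165.6, 74.4]
tool_rot: [2.931, 0.0, -1.806]
force: [-3.4, 0.7, 2.2]
width: -0.1
```

```bash
python3 look.py w12
```

```text
(25.275, array([1.376e+02, 1.000e-01, 8.200e+00]), array([-3.9,  0.2,  1.5]), -0.1)
(25.325, array([1.377e+02, 1.000e-01, 8.200e+00]), array([-4.5, -0.5,  0.9]), 0.1)
row for face s at h=5/35 [(199, [134.9, 139.1]), (202, [127.4, 129.7]), (205, [119.9, 120.2])]
```

View pics/w12.png

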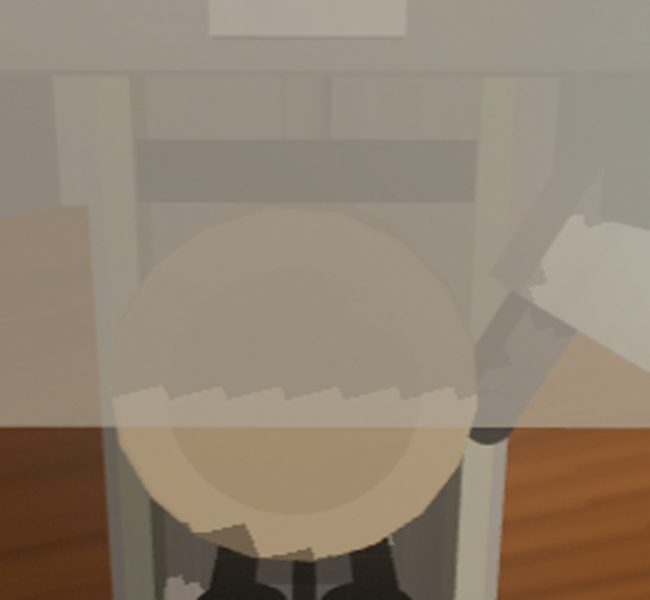

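{"op": "move_arm", "data": {
  "moves": [
    [[0,-0.0005,0,0,0,0],[0,-0.001,0,0,0,0],[0,-0.0015,0,0,0,0],[0,-0.002,0,0,0,0],[0,-0.002,0,0,0,0]]
  ]
}}

```text
clock: 25.95
eef_pos: [567.6, -166.2, 73.9]
tool_rot: [2.931, -0.0, -1.806]
force: [-5.3, 0.8, 2.5]
width: 0.0
```

```bash
python3 look.py w13
```

```text
(25.95, array([1.397e+02, 1.000e-01, 8.100e+00]), array([-5.7,  0.4,  1.3]), 0.0)
(26.0, array([1.397e+02, 1.000e-01, 8.100e+00]), array([-6.2, -0.3,  1.3]), -0.2)
row for face s at h=5/35 [(199, [140.1, 145.6]), (202, [132.7, 136.3]), (205, [125.2, 126.9])]
```

View pics/w13.png

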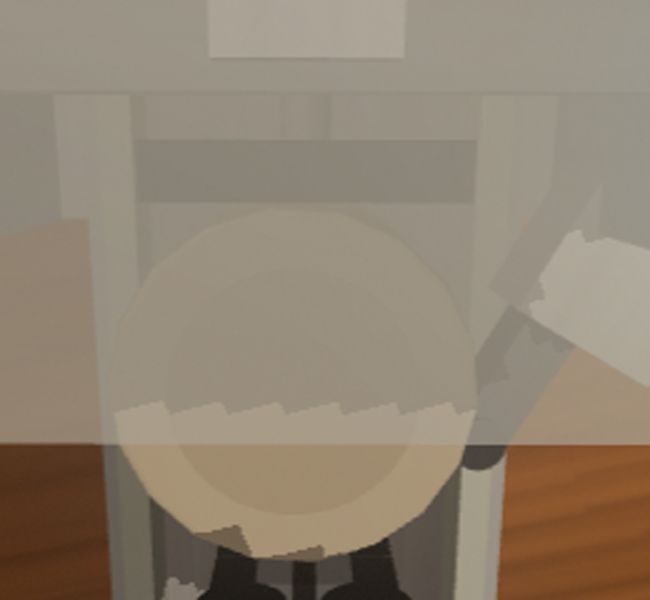

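{"op": "move_arm", "data": {
  "moves": [
    [[0,-0.0005,0,0,0,0],[0,-0.001,0,0,0,0],[0,-0.001,0,0,0,0]]
  ]
}}

```text
clock: 26.38
eef_pos: [568.2, -166.4, 73.7]
tool_rot: [2.931, -0.0, -1.806]
force: [-6.0, 2.1, 4.3]
width: -0.4
```

```bash
python3 look.py w14
```

```text
(26.375, array([1.404e+02, 1.000e-01, 8.100e+00]), array([-7. , -0.7,  2.9]), -0.4)
(26.425, array([1.404e+02, 1.000e-01, 8.100e+00]), array([-6.4, -0.2,  2.1]), -0.4)
row for face s at h=5/35 [(199, [141.7, 147.7]), (202, [134.3, 138.4]), (205, [126.8, 129.1])]
```

View pics/w14.png

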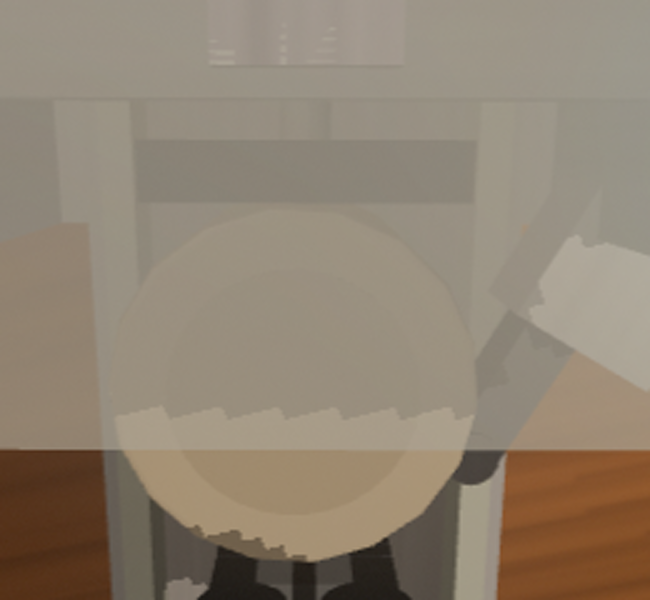

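{"op": "move_arm", "data": {
  "moves": [
    [[0,-0.0005,0,0,0,0],[0,-0.001,0,0,0,0],[0,-0.001,0,0,0,0]]
  ]
}}

```text
clock: 26.8
eef_pos: [568.8, -166.8, 73.6]
tool_rot: [2.93, -0.0, -1.807]
force: [-7.4, 1.1, 4.1]
width: -0.3
```

```bash
python3 look.py w15
```

```text
(26.8, array([141.1,   0.4,   8.1]), array([-8.2,  0.7,  2.5]), -0.3)
(26.85, array([141.1,   0.4,   8.1]), array([-7.3, -0.9,  1.9]), 0.2)
row for face s at h=5/35 [(199, [143.5, 149.9]), (202, [136.1, 140.7]), (205, [128.6, 131.4])]
```

View pics/w15.png

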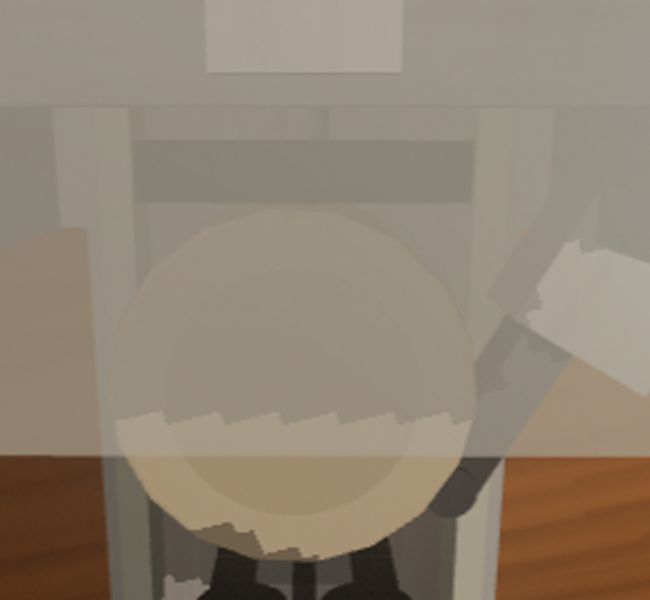

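```bash
python3 - <<'E'
from h import *
st=ctrl.read_state();im=get_image('wrist');T=pose(im,st);print(ch())
print(onch((458/2.5+160,488/2.5+60),31,im,T))
for s,y in((159.6,-22.5),(159.6,-18.5)): print(((proj([chute_pt(P0,s,y,31)],im,T)[0]-[160,60])*2.5))
E
```

```text
(26.9, array([141.1,   0.4,   8.1]), array([-7.7, -0.9,  2.4]), 0.0)
[159.77470709  24.4594672 ]
[444.84259956 489.09550364]
[418.09794915 489.11155007]
```

{"op": "move_arm", "data": {
  "moves": [
    [[0,-0.0005,0,0,0,0],[0,-0.0005,0,0,0,0],[0,-0.0005,0,0,0,0]]
  ]
}}

```text
clock: 27.28
eef_pos: [569.0, -167.0, 73.5]
tool_rot: [2.93, -0.0, -1.807]
force: [-7.4, 1.8, 4.1]
width: 0.3
```

```bash
python3 look.py w16
```

```text
(27.275, array([141.4,   0.5,   8.1]), array([-8.3, -0. ,  2.4]), 0.3)
(27.325, array([141.4,   0.5,   8.1]), array([-7.9,  0. ,  3.2]), 0.1)
row for face s at h=5/35 [(199, [144.1, 150.7]), (202, [136.7, 141.5]), (205, [129.3, 132.2])]
```

View pics/w16.png

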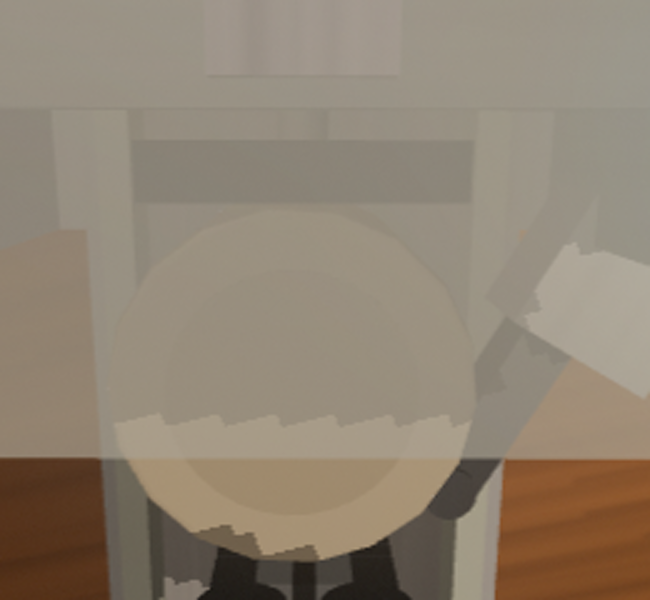

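{"op": "move_arm", "data": {
  "moves": [
    [[0,-0.0005,0,0,0,0],[0,-0.001,0,0,0,0],[0,-0.001,0,0,0,0],[0,-0.001,0,0,0,0]]
  ]
}}

```text
clock: 27.82
eef_pos: [569.5, -167.3, 73.4]
tool_rot: [2.929, -0.001, -1.807]
force: [-7.7, 1.5, 4.3]
width: -0.2
```

```bash
python3 look.py w17
```

```text
(27.825, array([141.9,   0.7,   8.1]), array([-8.6,  0.4,  2.6]), -0.2)
(27.875, array([142. ,   0.7,   8.1]), array([-8.5, -0.4,  4.1]), -0.2)
row for face s at h=5/35 [(199, [145.5, 152.6]), (202, [138.2, 143.4]), (205, [130.7, 134.1])]
```

View pics/w17.png

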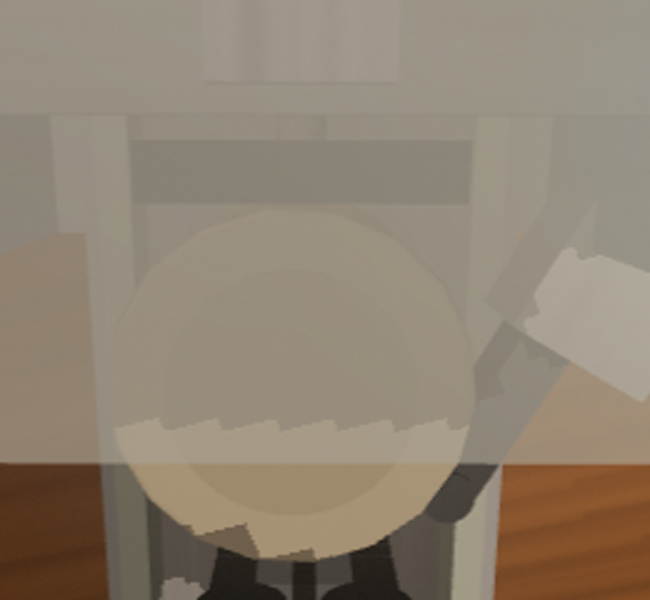

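{"op": "move_arm", "data": {
  "moves": [
    [[0,-0.0005,0,0,0,0],[0,-0.001,0,0,0,0],[0,-0.001,0,0,0,0],[0,-0.001,0,0,0,0]]
  ]
}}

```text
clock: 28.38
eef_pos: [570.1, -167.5, 73.3]
tool_rot: [2.928, -0.001, -1.807]
force: [-9.0, 1.2, 6.7]
width: 0.2
```

```bash
python3 look.py w18
```

```text
(28.375, array([142.5,   0.8,   8.1]), array([-10.2,   0.9,   4.6]), 0.2)
(28.425, array([142.5,   0.9,   8.1]), array([-9.5,  0.7,  5.2]), -0.1)
row for face s at h=5/35 [(199, [147.0, 154.5]), (202, [139.7, 145.4]), (205, [132.2, 136.1])]
```

View pics/w18.png

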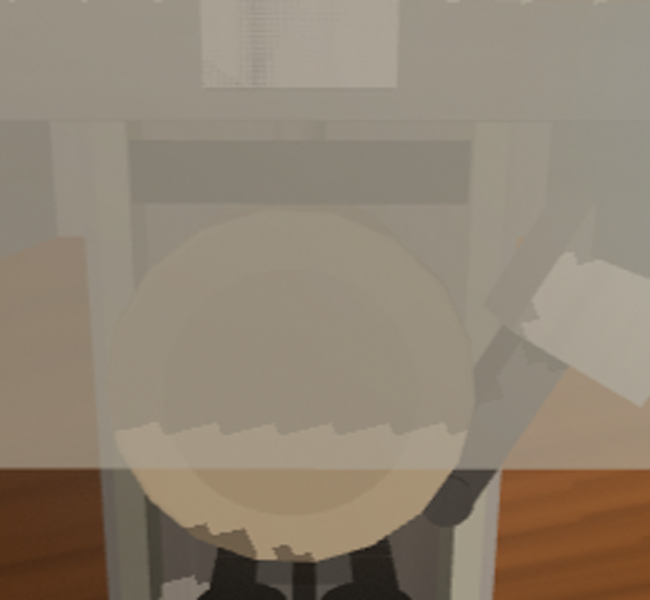

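{"op": "move_arm", "data": {
  "moves": [
    [[0,0.001,0,0,0,0],[0,0.002,0,0,0,0],[0,0.003,0,0,0,0],[0,0.004,0,0,0,0],[0,0.005,0,0,0,0],[0,0.006,0,0,0,0],[0,0.008,0,0,0,0],[0,0.01,0,0,0,0],[0,0.01,0,0,0,0]]
  ]
}}

```text
clock: 29.55
eef_pos: [563.2, -165.3, 75.3]
tool_rot: [2.934, -0.0, -1.806]
force: [0.1, -0.8, 0.3]
width: 0.1
```

```bash
python3 look.py w19
```

```text
(29.55, array([135.1,   0.3,   8.6]), array([0.2, 0.8, 0.4]), 0.1)
(29.6, array([135.1,   0.2,   8.5]), array([-0.6,  0.5, -0.1]), -0.0)
row for face s at h=5/35 [(199, [128.7, 131.1]), (202, [121.2, 121.6]), (205, [113.6, 112.1])]
```

View pics/w19.png

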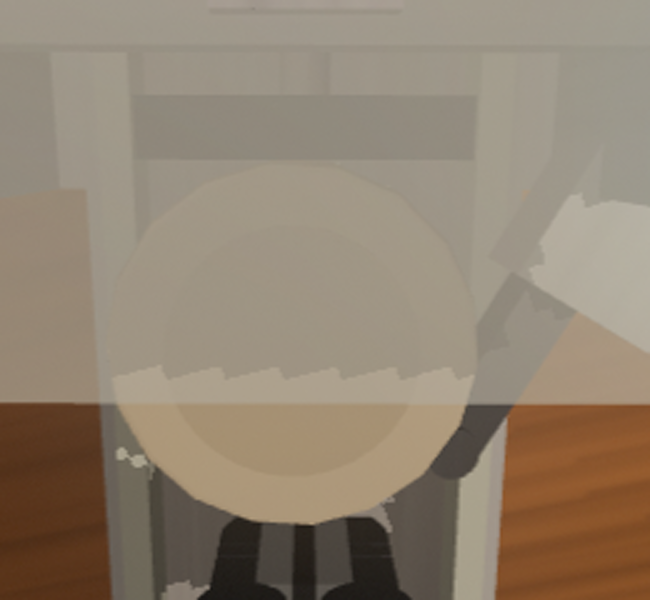

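{"op": "move_arm", "data": {
  "moves": [
    [[0,0.01,0,0,0,0],[0,0.03,0,0,0,0],[0,0.045,-0.02,0,0,0],[0,0.045,-0.06,0,0,0],[0,0.03,-0.1,0,0,0],[0,0.01,-0.12,0,0,0],[0,0.01,-0.12,0,0,0],[0,0.01,-0.12,0,0,0]]
  ]
}}

```text
clock: 30.6
eef_pos: [575.9, -168.2, 193.7]
tool_rot: [2.93, -0.0, -1.807]
force: [-0.2, 0.2, 0.4]
width: 0.5
```

```bash
python3 - <<'E'
from h import *
st=ctrl.read_state();im=get_image('wrist');T=pose(im,st);print(ch())
cv2.imwrite('pics/w20f.png',im['color'])
cv2.imwrite('pics/w20.png',cv2.resize(im['color'][20:220,170:400],None,fx=3,fy=3,interpolation=cv2.INTER_CUBIC))
print([(s,proj([chute_pt(P0,s,0,35)],im,T)[0,1].round(1)) for s in(198.5,200.5,203.5)],'cover',proj([chute_pt(P0,174.5,0,56)],im,T)[0])
print('pawl out/in',proj([chute_pt(P0,159.6,-22.5,31),chute_pt(P0,159.6,-32.5,31)],im,T).round(1))
for n in('scene','top'): cv2.imwrite(f'pics/{n}20.png',get_image(n)['color'])
E
```

```text
(30.65, array([123.1,   0.2, 126.9]), array([-0.4,  0.9, -1.4]), 0.3)
[(198.5, np.float64(106.5)), (200.5, np.float64(103.3)), (203.5, np.float64(98.4))] cover [279.46586805 146.52976506]
pawl out/in [[312.2 165.5]
 [326.7 165.5]]
```

View pics/w20.png

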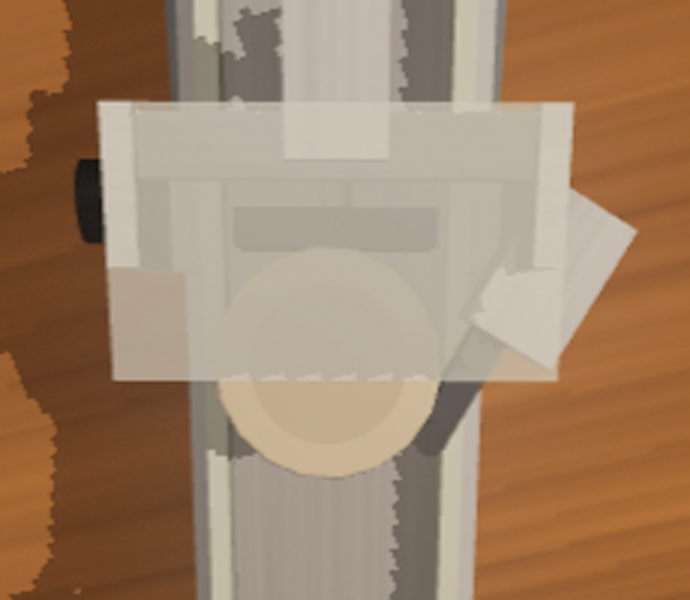

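View pics/scene20.png

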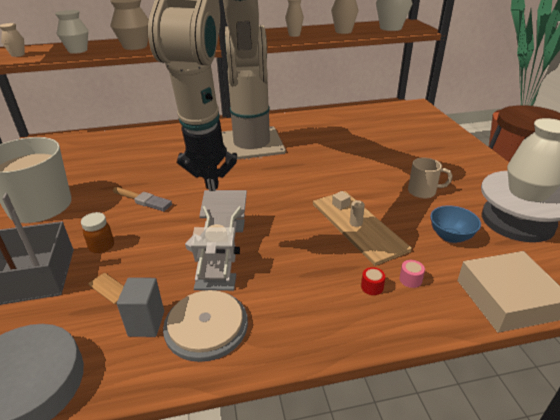

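```bash
python3 -c "
from h import *
print(ch()); print(job.finish_job())"
```

```text
(30.75, array([123.5,   0.2, 127.2]), array([ 0.1,  0.3, -0.7]), 0.1)
the job is handed in; nothing more can be done
None
```

The cream puck now sits latched between the pawl and the sprung stop. I handed the job in at about 30.8 s of the 62 s allowed; no verdict is reported.

- **Loading:** I took the cream puck from the ware board and set it upright on the deck at about s = 57 mm. It touched down at up to about 14 N. I then pushed it down the channel with the gripper shut.
- **Pushing:** The camera put the stop's free face at s ≈ 198.5 mm. The final push took the stop to about 4.9 mm of travel, with about 10 N measured at the wrist including friction, so well short of the 8.5 mm trip point.
- **Last checks:** After I backed off, the stop stayed at about 2 to 3 mm, which is inside the seated range. The two pictures gave 3.0 and about 2 mm, so the reading is good to roughly 1 mm and the second lies near the lower limit. The roller is out behind the puck, and the arm is clear and touching nothing. In the last scene picture the other wares appear where they were.

Camera readings across the channel were consistently about 1 to 1.5 mm off, within the calibration, and I allowed for that when judging that the pawl was fully out. No check failed.

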